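Load the square blank into the tilted die and close the keeper

ROBOT

A 6-joint arm with a two-finger parallel gripper is mounted at the origin on the work surface. World frame = base frame: x ahead of the robot, y to its left, z up, the work surface at z = 0. Lengths are in m, angles in rad, forces in N, time in s.
With the tool pointing down it reaches from about 0.3 to 0.875 m from the base axis. Payload 6.4 kg.
Tool frame: the origin (TCP) lies at the centre of the arm's flange, where the gripper is bolted on; the fingertips stand 173 mm ahead of it and the grasp point (between the pads) lies 155 mm ahead of it (ctrl.pinch_z is the distance from the TCP to the grasp point, in m); z points along the fingers, y is the direction in which the jaws open and shut (so a half turn about z gives the same grasp; the last joint's range is limited). The gripper opens to 85 mm and grips with 20 to 120 N. Pads are 22 mm wide; open, the fingers measure 114 mm over their backs; the gripper's body (76 mm by 85 mm) begins 54 mm behind the grasp point. The pads swing forward as they close: fully open they stand 13 mm farther back than shut.
Start: joints at [0.998, 0.181, 1.607, -0, 1.354, -0.206], TCP at [0.206, 0.537, 0.405] pointing down, gripper open.
Joint ranges: [-2.99, 2.99], [-0.89, 2.07], [0.3, 2.58], [-1.14, 4.28], [0, 2.63], [-3.12, 3.12]. Speed limits (rad/s): [2.57, 2.57, 3.01, 3.14, 3.14, 3.14].

INTERFACE

Orientations are given as a unit quaternion [w, x, y, z].
In Python, from bench import ctrl gives the robot as it stands.
- The arm moves only by the tool drive_tool, never from a script. Its argument "commands" is a list that holds one entry, the list of rows, each a list of 7 numbers: the shift along the tool's x, y, z in units of 50 mm (1.0 is 50 mm), then the turn, a rotation vector about the tool's x, y, z in units of 8 degrees (1.0 is 8 degrees), then the closure in counts, from 0 (fully open) to 255 (shut). A call has 1 to 10 rows; each row shifts and turns the commanded pose from where the row before left it, along the tool's axes as they then stand; what a row does not reach is not made up. A row lasts 1/10 s, in which the tool goes at most 50 mm and 8.59 degrees, less where a joint would pass 70% of its speed; a pose out of reach is approached as far as the arm can. A call is refused whole if a number of a shift passes 1 or a number of a turn 1, either way. A call with a gripper value outside its range is refused whole. The fingers move at their own pace and stop on an object; the grip force is fixed at half the most. Time passes only in rows, so rows that do not move let the fingers close. It gives the time, the measured TCP pose, the force and the opening at its end, in the units of the state.
- ctrl.get_obs(): the state, without advancing time (a new reading comes with each control period).
- ctrl.camera(name): name is "side" or "top"; returns a dict with "pixels" (420x560x3 uint8, red, green, blue), "depth" (420x560 float32, m along the optical axis (not along the pixel's ray), 0 where there is no reading), "intrinsics" (3x3 intrinsics, pixels), "R" (3x3) and "t" (3): a world point X has camera coordinates R X + t. Camera axes: x right, y down, z forward; pixel columns grow to the right and rows downward; lengths in m; the calibration is good to about 2 mm. A picture is of the moment at which its call begins.
- ctrl.hand_in(): hands the job in, once; it reports no verdict.
The state is a dict: "time_s": time; "q": joint angles; "dq": joint speeds; "joint_efforts": joint torques, N m; "eef_pos": TCP position; "eef_rot": TCP orientation; "wrist_force": force on the tool from outside, world axes, zero at the start; "torque": the same for the moment, N m; "opening": opening from 0.0 (shut) to 1.0 (fully open).
Only numpy, scipy, OpenCV 4.12 (cv2) and the standard library are available. Lean on these libraries where they do the work, as an engineer would, in place of code of your own. Each camera call takes 0.05 s, during which the arm holds its last target. There are 200 camera calls.

TASK

Of the three bare metal blanks lying on the bench, put the square one into the square cavity of the tilted die so that it lies fully home on the cavity floor; set it in gently, without dropping it in. Then swing the die's keeper arm all the way closed, so that it lies over the blank, and leave the other blanks, tools and stock on the bench where they are.

Things in the scene. Friction and masses are not known exactly. Their poses are not given: they have to be found in the camera images.
- square_blank: the square blank: bare aluminium block 60 x 60 mm, 24 mm thick, 0.16 to 0.32 kg, its lower edges slightly bevelled, lying flat on the bench at any yaw. Origin: centre of its underside; z is up through the thickness, x and y are parallel to its sides (it may go in at any quarter turn).
- die: steel die plate 180 x 170 x 30 mm, fixed on a green bolster, tilted 30 degrees to face up and towards the robot. One square cavity 65 x 65 mm, 10 mm deep. Origin: centre of the cavity floor, 75 mm above the bench. z: out of the face; x: up the slope, away from the robot; y: level, left; cavity sides parallel to x, y. Face: z = 10, x -68 to 112, y -85 to 85 mm.
- keeper_pivot (a point): point on the keeper's hinge axis (parallel to die z) at die x = 88, y = 0, z = 45.5 mm, the top of its pivot post. The post is 28 mm in diameter and stands on the face up the slope from the cavity.
- keeper (a joint): angle of the keeper arm (rad) about its pivot. 0 = closed, on its stop: arm points down the slope, over the cavity. Positive = swung to the +y side (left); 1.57 = along die y; stop at 1.75. Starts at 1.1 to 1.6. Stays where left (friction 0.12 N m). Steel arm 24 mm wide, 10 mm thick, 100 mm long from the pivot; underside at die z = 27.5 mm, clears only a fully seated blank (top at 24 mm).
- keeper_knob (a point): grip point on the keeper's black round knob, 24 mm diameter, standing on the arm parallel to die z, from die z = 37.5 to 82.5 mm, 85 mm from the pivot axis. This point: on the knob's axis, die z = 67.5 mm. With the keeper at angle a it is at die x = 88 - 85 cos a, y = 85 sin a (mm). The knob may turn within the fingers.
- round_blank: the round blank, to be left alone: bare aluminium disc 74 mm diameter, 24 mm thick. Origin: centre of its underside.
- oblong_blank: the oblong blank, to be left alone: bare aluminium block 46 (x) x 84 (y) mm, 24 mm thick. Origin: centre of its underside. The three blanks swap places from start to start.
- wrench: a steel open wrench 170 mm long lying flat on the bench, to be left alone. Origin: middle of its length, on the bench.
- hammer: a hammer 260 mm long lying on the bench left of the die, to be left alone. Origin: near the middle of its length, on the bench.
- oil_can: a closed grey can, 60 mm diameter, 130 mm high, standing beyond the die, to be left alone. Origin: centre of its underside.
- tube_offcut: an offcut of red primed square steel tube, 40 x 40 x 200 mm, lying beyond the die, to be left alone. Origin: centre of its underside; its length is along y.
- brush: a brush 200 mm long lying at the right, to be left alone. Origin: near the middle of its length, on the bench.
Things that resemble listed ones, but are neither listed nor needed, are in the scene too. What is shaped like the square_blank but green or pink is not meant.

How it is judged:
By the outcome, as a careful person would: the job done as asked, in the order asked, and still so for the second after the job is handed in, with the robot touching nothing.
It also fails if it takes over 51 s, if anything falls off the work surface, if the arm or the gripper's body presses on something with over 40 N, if the wrist force passes 120 N, or if a joint passes its speed limit or range.

## Working session

There is one attempt and no reset: what is moved stays moved. The work goes in short steps, Python scripts to look and compute and a tool call to move; the robot and the scene stay as the last step left them, time stands still between calls to the robot, and variables do not carry over. Pictures are saved under pics/ and viewed, about 8 in all and at most 12, crops included, and the job is handed in when it is done.

Besides the shell and the picture viewer there is one more tool, called after "Emit:" as name(argument=value, ...), one argument or row to a line, values as JSON. drive_tool: Moves the arm, as the interface text tells. Its arguments: {"type":"object","properties":{"commands":{"type":"array","items":{"type":"array","items":{"type":"array","items":{"type":"number"}}}}},"required":["commands"]}

```bash
ls; mkdir -p pics; cat > h.py <<'E'
import numpy as np, cv2
from bench import ctrl
def snap(name,fn):
    c=ctrl.camera(name); np.savez('pics/'+fn+'.npz',**{k:np.array(v) for k,v in c.items()})
    cv2.imwrite('pics/'+fn+'.png',np.array(c['pixels'])[:,:,::-1]); return c
def load(fn): return dict(np.load('pics/'+fn+'.npz'))
def world(c,u,v,d=None):
    d=c['depth'][int(v),int(u)] if d is None else d
    K=c['intrinsics']; p=np.array([(u-K[0,2])/K[0,0],(v-K[1,2])/K[1,1],1])*d
    return c['R'].T@(p-c['t'])
def proj(c,X):
    p=c['intrinsics']@(c['R']@np.array(X)+c['t']); return p[:2]/p[2]
E
python3 - <<'E'
from h import *
for n in('top','side'):
    c=snap(n,n+'0'); print(n, -c['R'].T@c['t'], c['R'][2])
o=ctrl.get_obs(); print(o, ctrl.pinch_z)
E
```

```text
pics
top [ 0.50983327 -0.08262668  1.23199423] [ 0.05982853 -0.01888536 -0.99803   ]
side [ 0.03087055 -0.88004363  1.10759468] [ 0.40119903  0.5783723  -0.71029911]
{'time_s': 0.1, 'q': array([ 9.97697760e-01,  1.81475143e-01,  1.60788635e+00, -3.15188725e-05,
        1.35379468e+00, -2.06248022e-01]), 'dq': array([-0.00128326, -0.00056331, -0.00382866, -0.00047706,  0.00011371,
        0.00015439]), 'joint_efforts': array([ 3.07265154e-04, -4.45874226e+01, -3.52244353e+01, -4.03304412e-04,
        4.07006228e-03, -5.73274761e-07]), 'eef_pos': array([0.20607765, 0.53656698, 0.40387977]), 'eef_rot': array([-2.82746292e-04,  1.82395045e-01,  9.83225018e-01, -7.28999570e-04]), 'wrist_force': array([-0.70873386, -0.43756563, -0.55044264]), 'torque': array([-0.04265373, -0.08095223, -0.07231981]), 'opening': 0.999818517219543} 0.1547
```

View pics/top0.png

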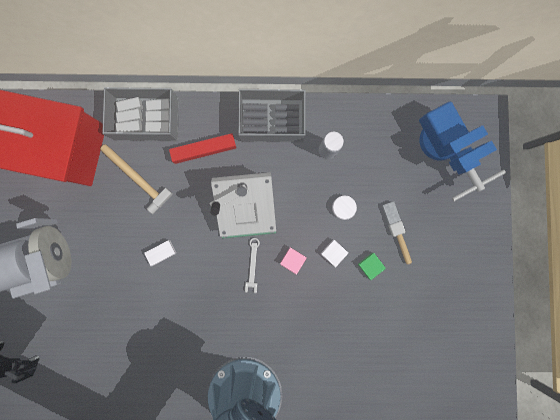

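View pics/side0.png

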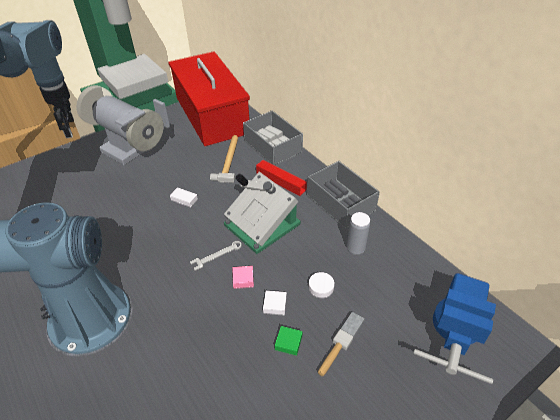

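The top view shows the square blank at (334,253) between the pink (293,261) and green (372,266) decoys. The oblong is at (160,253) and the round at (344,208). The die cavity is at about (245,213), with the knob at (215,208) and the pivot at (242,188).

```bash
python3 - <<'E'
from h import *
from scipy.optimize import least_squares
c=load('top0'); s=load('side0')
print(c['intrinsics'],s['intrinsics'])
def cloud(c):
    h,w=c['depth'].shape; u,v=np.meshgrid(np.arange(w),np.arange(h)); K=c['intrinsics'];d=c['depth']
    P=np.stack([(u-K[0,2])/K[0,0]*d,(v-K[1,2])/K[1,1]*d,d],-1); return (P-c['t'])@c['R']
for nm,cc,(u0,v0) in (('top',c,(334,253)),('side',s,(275,302))):
    P=cloud(cc); g=cc['pixels'].astype(int).min(-1)
    print(nm,'bench z',P[300 if nm=='top' else 240,300 if nm=='top' else 170],'blank c',P[v0,u0])
    m=np.zeros(g.shape,np.uint8); m[v0-22:v0+22,u0-22:u0+22]=((g>150)&(abs(P[...,2]-0.024)<.006))[v0-22:v0+22,u0-22:u0+22]
    # project to plane z=.024
    vv,uu=np.nonzero(m); X=[]
    for u,v in zip(uu,vv):
        a=world(cc,u,v,1.0); o=-cc['R'].T@cc['t']; X.append((o+(a-o)*(0.024-o[2])/(a[2]-o[2]))[:2])
    X=np.array(X,np.float32); r=cv2.minAreaRect(X*1000); print(r, X.mean(0),len(X))
    # die plane
    u1,v1=((245,213) if nm=='top' else (256,208))
    reg=P[v1-35:v1+35,u1-40:u1+40].reshape(-1,3); reg=reg[(reg[:,2]>.02)]
    best=None;rng=np.random.default_rng(0)
    for _ in range(500):
        q=reg[rng.choice(len(reg),3,False)]; n=np.cross(q[1]-q[0],q[2]-q[0]); 
        if np.linalg.norm(n)<1e-4: continue
        n/=np.linalg.norm(n); n*=np.sign(n[2]); k=abs((reg-q[0])@n)<.0025
        if best is None or k.sum()>best.sum(): best=k
    q=reg[best]; ce=q.mean(0); n=np.linalg.svd(q-ce)[2][2]; n*=np.sign(n[2]); print('n',n,'tilt',np.degrees(np.arccos(n[2])),'yaw of up-slope',np.degrees(np.arctan2(-n[1],-n[0])),best.sum(),'ctr',ce)
a=cv2.resize(c['pixels'][160:250,195:285],None,fx=6,fy=6,interpolation=cv2.INTER_CUBIC)
cv2.imwrite('pics/d1.png',a[:,:,::-1])
a=cv2.resize(s['pixels'][160:260,210:310],None,fx=6,fy=6,interpolation=cv2.INTER_CUBIC)
cv2.imwrite('pics/d2.png',a[:,:,::-1])
E
```

```text
[[389.36116108   0.         279.4601486 ]
 [  0.         389.36116108 206.81243961]
 [  0.           0.           1.        ]] [[459.60616267   0.         275.50012854]
 [  0.         459.60616267 210.82736856]
 [  0.           0.           1.        ]]
top bench z [ 0.29299973 -0.17136014  0.00552964] blank c [ 0.44028004 -0.27466264  0.02657352]
((440.9165344238281, -275.91827392578125), (60.930458068847656, 59.26871871948242), 45.30418395996094) [ 0.44096002 -0.27625725] 377
n [-0.49972204 -0.05215566  0.86461418] tilt 30.16132157409526 yaw of up-slope 5.958350557946177 1931 ctr [ 0.5801591  -0.00613384  0.09665997]
side bench z [0.30837155 0.11845687 0.00139441] blank c [ 0.43361101 -0.283873    0.02181245]
((434.8692626953125, -279.62823486328125), (63.604461669921875, 59.48829650878906), 47.62405776977539) [ 0.43475235 -0.27958143] 403
n [-0.48875711 -0.04869167  0.87106005] tilt 29.417941263411034 yaw of up-slope 5.689230864461667 1317 ctr [ 0.57176819 -0.0111965   0.09206321]
```

View pics/d1.png

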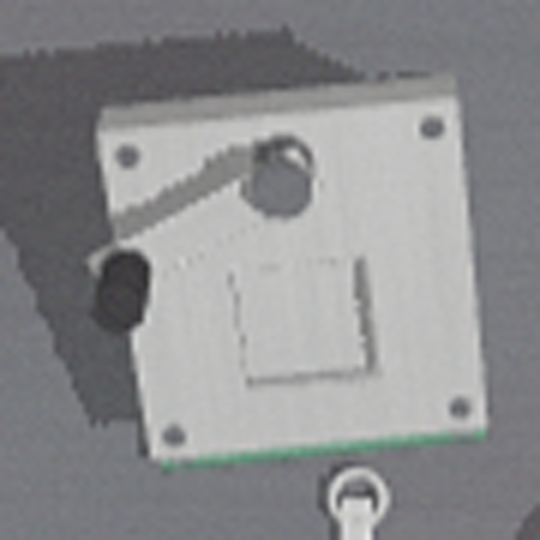

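View pics/d2.png

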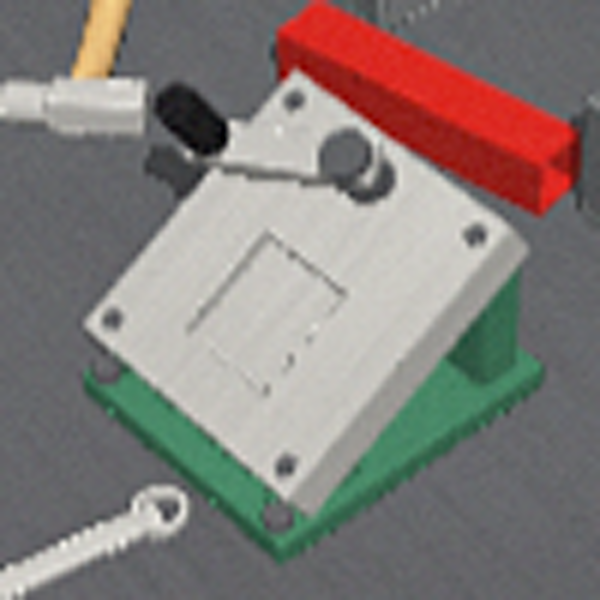

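```bash
cat > fit.py <<'E'
from h import *
from scipy.optimize import least_squares
from scipy.spatial.transform import Rotation as Ro
def die_R(yaw): return Ro.from_euler('ZY',[yaw,-np.pi/6]).as_matrix()
def die(p,L): return np.array([p[0],p[1],.075])+die_R(p[2])@(np.array(L)/1000)
E
cat > f1.py <<'E'
from fit import *
c=load('top0'); s=load('side0')
L=[(112,85,10),(112,-85,10),(-68,85,10),(-68,-85,10),(32.5,32.5,10),(32.5,-32.5,10),(-32.5,32.5,10),(-32.5,-32.5,10)]
T=np.array([(102,130),(460,98),(155,460),(485,430),(232,262),(364,257),(247,384),(378,372)])
S=np.array([(295,72),(517,232),(88,322),(287,497),(267,233),(345,295),(188,330),(266,395)])
T=(T+.5)/6-.5+[195,160]; S=(S+.5)/6-.5+[210,160]
def res(p,cam,uv): return np.ravel([proj(cam,die(p,l))-q for l,q in zip(L,uv)])
for nm,f in (('top',lambda p:res(p,c,T)),('side',lambda p:res(p,s,S)),('both',lambda p:np.r_[res(p,c,T),res(p,s,S)])):
    r=least_squares(f,[.57,0,.1],loss='soft_l1'); print(nm,r.x,np.round(r.fun.reshape(-1,2),1).tolist())
E
python3 f1.py
python3 - <<'E'
from h import *
c=load('top0'); s=load('side0')
a=cv2.resize(c['pixels'][233:275,312:356],None,fx=9,fy=9,interpolation=cv2.INTER_CUBIC)
b=cv2.resize(s['pixels'][283:325,253:297],None,fx=9,fy=9,interpolation=cv2.INTER_CUBIC)
cv2.imwrite('pics/b.png',np.hstack([a,b])[:,:,::-1])
E
```

```text
top [ 0.5637083  -0.00404073  0.09312812] [[-0.4, -0.5], [0.2, -0.2], [-0.6, -0.6], [0.5, -0.5], [-0.0, 1.2], [0.3, 0.1], [0.1, 0.3], [-0.0, 0.4]]
side [ 0.5586088  -0.00753971  0.09545902] [[0.7, -0.3], [-0.4, -0.4], [-0.5, 0.7], [0.0, 1.0], [-0.0, -0.1], [0.3, 0.2], [-0.0, -0.6], [0.0, -0.3]]
both [ 0.56185201 -0.00463404  0.09444438] [[-0.2, 0.2], [0.3, 0.4], [-0.4, 0.1], [0.7, 0.1], [0.2, 1.8], [0.5, 0.7], [0.3, 1.0], [0.2, 1.0], [1.0, -1.2], [-0.2, -1.3], [-0.1, -0.3], [0.4, -0.0], [0.3, -1.0], [0.6, -0.8], [0.3, -1.5], [0.4, -1.3]]
```

View pics/b.png

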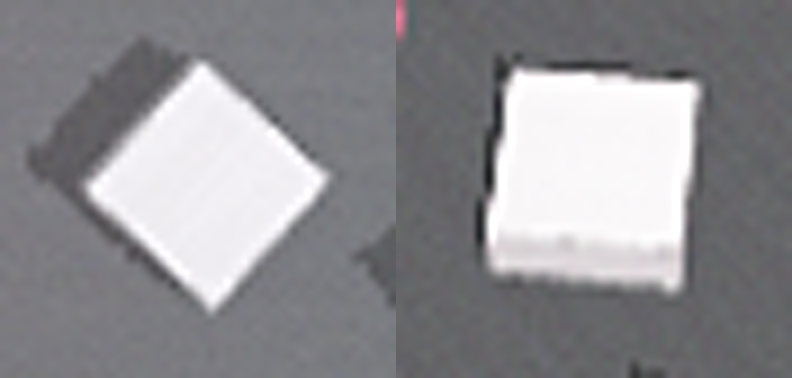

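Top-view blank corners in the crop: (200,62), (328,178), (212,312) and (85,188). Yaw is about 45°. The two cameras differ by a constant ~5 mm offset. I'll remove it by centring the blank with two crossed grips and using the arm's own pose as reference.

Emit:
drive_tool(
  commands=[
    [[-0.51,-0.68,0.1,0,0,0,0],[-0.51,-0.68,0.1,0,0,0,0],[-0.51,-0.68,0.1,0,0,0,0],[-0.51,-0.68,0.1,0,0,0,0],[-0.51,-0.68,0.1,0,0,0,0],[-0.51,-0.68,0.1,0,0,0,0],[-0.51,-0.68,0.1,0,0,0,0],[-0.51,-0.68,0.1,0,0,0,0],[-0.51,-0.68,0.1,0,0,0,0],[-0.51,-0.68,0.1,0,0,0,0]],
  ],
)

```text
time_s: 1.1
eef_pos: [0.3221, 0.1264, 0.3545]
eef_rot: [0.0, 0.182, 0.983, 0.0]
wrist_force: [1.1, 0.6, 0.1]
opening: 1.0
```

Emit:
drive_tool(
  commands=[
    [[-0.51,-0.68,0.1,0,0,0,0],[-0.51,-0.68,0.1,0,0,0,0],[-0.51,-0.68,0.1,0,0,0,0],[-0.51,-0.68,0.1,0,0,0,0],[-0.51,-0.68,0.1,0,0,0,0],[-0.51,-0.68,0.1,0,0,0,0],[-0.51,-0.68,0.1,0,0,0,0],[-0.51,-0.68,0.1,0,0,0,0],[-0.51,-0.68,0.1,0,0,0,0],[-0.51,-0.68,0.1,0,0,0,0]],
  ],
)

```text
time_s: 2.1
eef_pos: [0.4384, -0.2826, 0.304]
eef_rot: [-0.0, 0.183, 0.983, 0.0]
wrist_force: [0.2, 0.6, -0.0]
opening: 0.999
```

```bash
cat >> fit.py <<'E'
def tcpR(o=None):
    o=o or ctrl.get_obs(); w,x,y,z=o['eef_rot']; return o['eef_pos'],Ro.from_quat([x,y,z,w]).as_matrix()
def down(yaw):  # tool down, jaw (tool y) at yaw
    y=np.array([np.cos(yaw),np.sin(yaw),0]); z=np.array([0,0,-1.]); return np.stack([np.cross(y,z),y,z],1)
def rel(pt,Rt):
    p,R=tcpR(); print('shift units',np.round(R.T@(np.array(pt)-p)/.05,2),'turn units',np.round(np.degrees(Ro.from_matrix(R.T@Rt).as_rotvec())/8,2))
E
python3 - <<'E'
from fit import *
c=load('top0'); s=load('side0')
T=(np.array([(200,62),(328,178),(212,312),(85,188)])+.5)/9-.5+[312,233]
S=(np.array([(115,70),(302,80),(292,250),(95,235)])+.5)/9-.5+[253,283]
for cc,uv,z in((c,T,.024),(s,S,.024)):
    o=-cc['R'].T@cc['t']; X=[]
    for u,v in uv:
        a=world(cc,u,v,1.); X.append((o+(a-o)*(z-o[2])/(a[2]-o[2]))[:2])
    X=np.array(X); e=np.roll(X,-1,0)-X; print(X.mean(0),np.linalg.norm(e,axis=1),np.degrees(np.arctan2(e[:,1],e[:,0])))
o=ctrl.get_obs(); print(o['time_s'],o['eef_pos'],o['q'])
rel([.438,-.278,.20],down(np.radians(45.5)))
E
```

```text
[ 0.43984102 -0.27655101] [0.05922634 0.06101947 0.06066232 0.05882789] [-131.93767258  138.80477667   45.99381898  -42.52768677]
[ 0.4363098  -0.27967264] [0.05900945 0.06195155 0.06025624 0.0605741 ] [ -40.44836376 -129.68892876  138.24560319   49.16381689]
2.1 [ 0.43843155 -0.28263478  0.304008  ] [-8.00417671e-01  1.79408196e-01  1.82802799e+00  7.77062407e-05
  1.13489565e+00 -2.00402142e+00]
shift units [0.04 0.08 2.08] turn units [ 0.   -0.01  2.93]
```

Emit:
drive_tool(
  commands=[
    [[0.01,0.03,0.4,0,0,0.86,0],[0.01,0.03,0.4,0,0,0.86,0],[0.01,0.03,0.4,0,0,0.86,0],[0,0,0.4,0,0,0,0],[0,0,0.4,0,0,0,0],[0,0,0.28,0,0,0,0],[0,0,0.2,0,0,0,0],[0,0,0,0,0,0,60],[0,0,0,0,0,0,90],[0,0,0,0,0,0,120]],
  ],
)

```text
time_s: 3.1
eef_pos: [0.4396, -0.2767, 0.1817]
eef_rot: [0.001, 0.356, 0.935, -0.0]
wrist_force: [0.2, 0.2, -2.3]
opening: 0.684
```

Emit:
drive_tool(
  commands=[
    [[0,0,0,0,0,0,150],[0,0,0,0,0,0,150],[0,0,0,0,0,0,150],[0,0,0,0,0,0,150]],
  ],
)

```text
time_s: 3.5
eef_pos: [0.4396, -0.2766, 0.1816]
eef_rot: [0.001, 0.356, 0.935, -0.0]
wrist_force: [-0.4, 1.1, 5.9]
opening: 0.682
```

```bash
python3 - <<'E'
from fit import *
snap('side','s1'); 
o=ctrl.get_obs(); print(o['eef_pos'],o['opening'],o['wrist_force'])
c=load('s1'); cv2.imwrite('pics/s1c.png',cv2.resize(c['pixels'][200:330,200:340],None,fx=4,fy=4,interpolation=cv2.INTER_CUBIC)[:,:,::-1])
E
```

```text
[ 0.43956549 -0.27659213  0.18156456] 0.6807918422545807 [-1.0384062   0.48027993  6.25930792]
```

View pics/s1c.png

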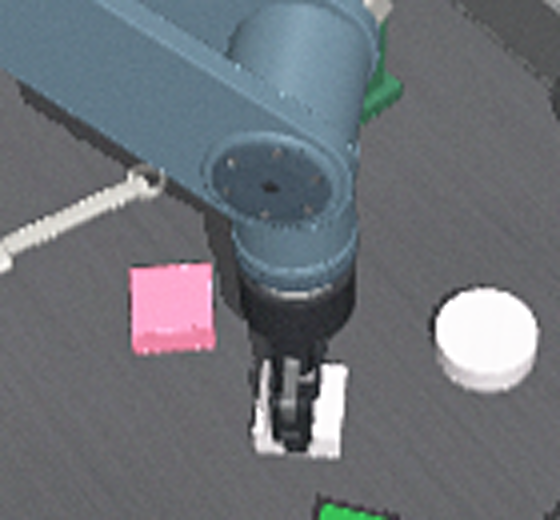

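The blank is gripped and centred on the first axis (opening 0.68, about 60 mm). Now I'll open, lift, turn 90° and re-grip higher.

Emit:
drive_tool(
  commands=[
    [[0,0,0,0,0,0,0],[0,0,0,0,0,0,0],[0,0,0,0,0,0,0],[0,0,-0.4,0,0,0,0],[0,0,-0.4,0,0,0,0],[0,0,-0.2,0,0,0.94,0],[0,0,0,0,0,0.94,0],[0,0,0,0,0,0.94,0],[0,0,0,0,0,0.94,0],[0,0,0,0,0,0.94,0]],
  ],
)

```text
time_s: 4.55
eef_pos: [0.4391, -0.2761, 0.2305]
eef_rot: [-0.0, 0.64, 0.768, 0.0]
wrist_force: [-0.1, -0.3, 0.3]
opening: 0.994
```

Emit:
drive_tool(
  commands=[
    [[0,0,0,0,0,0.94,0],[0,0,0,0,0,0.94,0],[0,0,0,0,0,0.94,0],[0,0,0,0,0,0.94,0],[0,0,0,0,0,0.94,0],[0,0,0,0,0,0.94,0],[0,0,0,0,0,0.94,0],[0,0,0,0,0,0,0]],
  ],
)

```text
time_s: 5.35
eef_pos: [0.4391, -0.2762, 0.2305]
eef_rot: [-0.0, 0.913, 0.407, -0.0]
wrist_force: [0.3, 0.1, 0.4]
opening: 0.999
```

```bash
python3 - <<'E'
from fit import *
o=ctrl.get_obs(); print(o['time_s'],o['eef_pos'],o['wrist_force'],o['opening']);p,R=tcpR(o);print(np.degrees(np.arctan2(R[1,1],R[0,1])))
rel([.4396,-.2766,.185],down(np.radians(48.3-90)))
E
```

```text
5.35 [ 0.43909157 -0.27616587  0.23048365] [0.29473339 0.09240072 0.40635921] 0.9986400345304428
-41.96317293564881
shift units [0.   0.01 0.91] turn units [-0.   -0.   -0.03]
```

Emit:
drive_tool(
  commands=[
    [[0,0,0.4,0,0,0,0],[0,0,0.31,0,0,0,0],[0,0,0.2,0,0,0,0],[0,0,0,0,0,0,60],[0,0,0,0,0,0,90],[0,0,0,0,0,0,120],[0,0,0,0,0,0,150],[0,0,0,0,0,0,150],[0,0,0,0,0,0,150],[0,0,0,0,0,0,150]],
  ],
)

```text
time_s: 6.35
eef_pos: [0.4395, -0.2765, 0.1859]
eef_rot: [0.001, 0.913, 0.408, 0.0]
wrist_force: [0.8, 0.5, 5.5]
opening: 0.678
```

```bash
python3 - <<'E'
from fit import *
o=ctrl.get_obs(); print(o['time_s'],o['eef_pos'],o['wrist_force'],o['opening'])
for d in (.5639,.561): pass
# candidate die positions: correct each camera by blank offset (measured initial vs now)
print('jaw1 axis 48.3, jaw2 axis -42 -> centre', o['eef_pos'][:2])
R0=die_R(.0945)
for nm,b,dd in(('top',[.4398,-.2766],[.5637,-.0040]),('side',[.4363,-.2797],[.5586,-.0075])):
    print(nm,'off',o['eef_pos'][:2]-b,'die corr',np.array(dd)+o['eef_pos'][:2]-b)
E
```

```text
6.35 [ 0.43950421 -0.27654907  0.18592307] [0.83899856 0.54908703 5.50980291] 0.6782027737142736
jaw1 axis 48.3, jaw2 axis -42 -> centre [ 0.43950421 -0.27654907]
top off [-2.95786159e-04  5.09255395e-05] die corr [ 0.56340421 -0.00394907]
side off [0.00320421 0.00315093] die corr [ 0.56180421 -0.00434907]
```

Emit:
drive_tool(
  commands=[
    [[0,0,-0.2,0,0,0,150],[0,0,-0.4,0,0,0,150],[0,0,-0.6,0,0,0,150],[0,0,-0.6,0,0,0,150],[0,0,-0.4,0,0,0,150],[0,0,0,0,0,0,150]],
  ],
)

```text
time_s: 6.95
eef_pos: [0.44, -0.2769, 0.2983]
eef_rot: [0.003, 0.913, 0.408, 0.001]
wrist_force: [-0.3, -1.1, -2.5]
opening: 0.672
```

```bash
cat >> fit.py <<'E'
D=[.5627,-.0042,.0945]
def die_tcp(D,L,dist):  # TCP pose with the point dist ahead of TCP at die-local L(mm)
    R=die_R(D[2]); Rt=np.stack([R[:,0],-R[:,1],-R[:,2]],1); return die(D,L)+dist*R[:,2],Rt
E
python3 - <<'E'
from fit import *
p,R=tcpR(); pt,Rt=die_tcp(D,[0,0,60],.1859); print(p,pt); rel(pt,Rt)
rel(pt,down(D[2]-np.pi/2))
E
```

```text
[ 0.43995228 -0.27692891  0.29831138] [ 0.44029858 -0.01580149  0.28795565]
shift units [ 3.89 -3.48  0.19] turn units [-1.36  3.56  5.22]
shift units [ 3.89 -3.48  0.19] turn units [ 0.04 -0.01  5.34]
```

Emit:
drive_tool(
  commands=[
    [[0.25,-0.22,0.02,0,0,0,150],[0.5,-0.44,0.02,0,0,0,150],[0.5,-0.44,0.02,0,0,0,150],[0.5,-0.44,0.02,0,0,0,150],[0.5,-0.44,0.02,0,0,0,150],[0.5,-0.44,0.02,0,0,0,150],[0.5,-0.44,0.02,0,0,0,150],[0.4,-0.35,0.02,0,0,0,150],[0.24,-0.26,0.02,0,0,0,150],[0,0,0,0,0,0,150]],
  ],
)

```text
time_s: 7.95
eef_pos: [0.4381, -0.0129, 0.284]
eef_rot: [-0.002, 0.913, 0.409, -0.002]
wrist_force: [-0.1, 0.1, -3.5]
opening: 0.673
```

Emit:
drive_tool(
  commands=[
    [[0,0,0,-0.17,0.445,0.652,150],[0,0,0,-0.17,0.445,0.652,150],[0,0,0,-0.17,0.445,0.652,150],[0,0,0,-0.17,0.445,0.652,150],[0,0,0,-0.17,0.445,0.652,150],[0,0,0,-0.17,0.445,0.652,150],[0,0,0,-0.17,0.445,0.652,150],[0,0,0,-0.17,0.445,0.652,150],[0,0,0,0,0,0,150],[0,0,0,0,0,0,150]],
  ],
)

```text
time_s: 8.95
eef_pos: [0.4392, -0.0157, 0.2852]
eef_rot: [-0.014, 0.966, 0.046, 0.255]
wrist_force: [-0.2, 0.2, -3.3]
opening: 0.678
```

```bash
python3 - <<'E'
from fit import *
o=ctrl.get_obs();p,R=tcpR(o); print(o['time_s'],p,o['opening'],o['wrist_force']); pt,Rt=die_tcp(D,[0,0,60],.1859); rel(pt,Rt)
s=snap('side','s2'); t=snap('top','t2')
# blank predicted corners (tool frame: bottom at .1859, top at .1619)
ims=[]
for cc,(u,v),f in((s,(200,140),4),(t,(195,150),4)):
    im=cv2.resize(cc['pixels'][v:v+130,u:u+100],None,fx=f,fy=f,interpolation=cv2.INTER_CUBIC)
    for z in(.1619,.1859):
        for x,y in((1,1),(1,-1),(-1,-1),(-1,1)):
            q=(proj(cc,p+R@[.03*x,.03*y,z])-[u,v]+.5)*f-.5; cv2.circle(im,tuple(np.round(q).astype(int).tolist()),3,(255,0,0) if z>.17 else (0,0,255),1)
    ims.append(im)
cv2.imwrite('pics/m2.png',np.hstack(ims)[:,:,::-1])
E
```

```text
8.95 [ 0.43922559 -0.01565368  0.28523936] 0.6780010285545782 [-0.19115533  0.22888716 -3.29704855]
shift units [ 0.05  0.   -0.04] turn units [-0.03  0.05  0.  ]
```

View pics/m2.png

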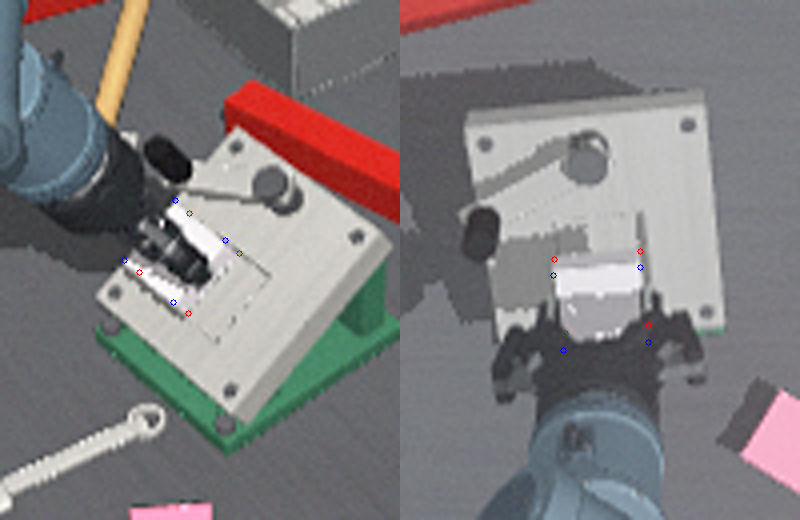

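The picture shows the held blank above the cavity. The predicted corner dots (side (176,200) to (188,313), top (554,259) to (641,267)) lie close to the blank's edges. I'll enlarge to get the residual camera offset.

```bash
python3 - <<'E'
from fit import *
p,R=tcpR(); s=load('s2'); t=load('t2'); ims=[]
for cc,(u,v),f in((s,(228,185),10),(t,(228,205),10)):
    im=cv2.resize(cc['pixels'][v:v+40 if cc is t else v+40,u:u+38],None,fx=f,fy=f,interpolation=cv2.INTER_CUBIC)
    for z in(.1619,.1859):
        for x,y in((1,1),(1,-1),(-1,-1),(-1,1)):
            q=(proj(cc,p+R@[.03*x,.03*y,z])-[u,v]+.5)*f-.5; cv2.circle(im,tuple(np.round(q).astype(int).tolist()),2,(255,0,0) if z>.17 else (0,0,255),-1); print(np.round(q),end=' ')
    print(); ims.append(im)
cv2.imwrite('pics/m3.png',np.hstack(ims)[:,:,::-1])
E
```

```text
[286. 149.] [160.  48.] [ 33. 199.] [157. 303.] [320. 180.] [195.  80.] [ 70. 228.] [192. 332.] 
[271. 114.] [ 53. 134.] [ 79. 322.] [292. 302.] [271.  75.] [57. 94.] [ 82. 279.] [291. 260.]
```

View pics/m3.png

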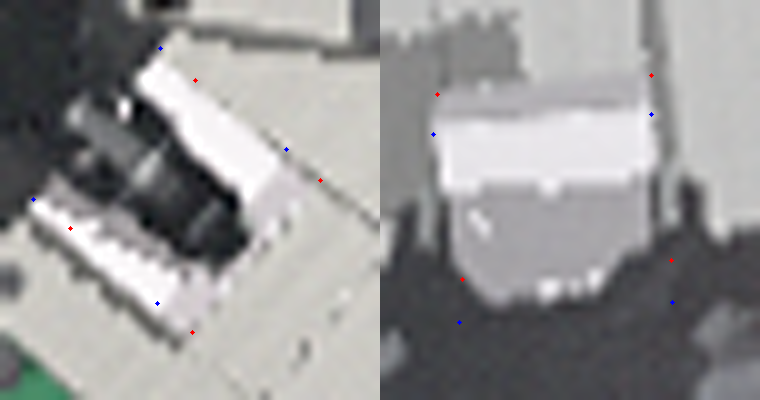

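Both cameras agree the die is at about (0.563, −0.004) to within ±1.5 mm, so I'll approach the cavity.

Emit:
drive_tool(
  commands=[
    [[0.05,-0.01,0,-0.03,0.05,0,150],[0,0,0.3,0,0,0,150],[0,0,0.3,0,0,0,150],[0,0,0.2,0,0,0,150],[0,0,0,0,0,0,150],[0,0,0,0,0,0,150]],
  ],
)

```text
time_s: 9.65
eef_pos: [0.4622, -0.013, 0.2529]
eef_rot: [-0.012, 0.964, 0.045, 0.26]
wrist_force: [0.5, -0.0, -2.5]
opening: 0.678
```

```bash
sed -i 's/^D=.*/D=[.563,-.0038,.0945]/' fit.py; cat > st.py <<'E'
from fit import *
o=ctrl.get_obs();p,R=tcpR(o); Rd=die_R(D[2]); print(o['time_s'],'op',round(float(o['opening']),3),'F die',np.round(Rd.T@o['wrist_force'],1),'torque tool',np.round(R.T@o['torque'],2))
b=p+R[:,2]*.1859; print('blank bottom in die mm',np.round(1000*Rd.T@(b-[D[0],D[1],.075]),1)); _,Rt=die_tcp(D,[0,0,0],.1859); rel(die_tcp(D,[0,0,0],.1859)[0],Rt)
E
python3 st.py
```

```text
9.65 op 0.678 F die [-0.8 -0.1 -2.4] torque tool [ 0.02 -0.47  0.03]
blank bottom in die mm [ 1.8  0.4 18.8]
shift units [-0.03  0.01  0.38] turn units [ 0.   -0.02 -0.01]
```

Emit:
drive_tool(
  commands=[
    [[-0.03,0.01,0.04,0,-0.02,0,150],[0,0,0.05,0,0,0,150],[0,0,0.04,0,0,0,150],[0,0,0.04,0,0,0,150],[0,0,0.04,0,0,0,150],[0,0,0.03,0,0,0,150],[0,0,0,0,0,0,150]],
  ],
)

```text
time_s: 10.35
eef_pos: [0.4668, -0.0131, 0.2415]
eef_rot: [-0.012, 0.965, 0.045, 0.259]
wrist_force: [-0.1, 0.1, -2.5]
opening: 0.676
```

```bash
python3 st.py
```

```text
10.35 op 0.676 F die [-1.3  0.1 -2.1] torque tool [-0.01 -0.53  0.02]
blank bottom in die mm [-0.4 -0.2  6.6]
shift units [ 0.01 -0.    0.13] turn units [ 0.   -0.   -0.01]
```

Emit:
drive_tool(
  commands=[
    [[0,0,0.03,0,0,0,150],[0,0,0.03,0,0,0,150],[0,0,0.02,0,0,0,150],[0,0,0.02,0,0,0,150],[0,0,0.0,0,0,0,150],[0,0,0,0,0,0,150]],
  ],
)

```text
time_s: 10.95
eef_pos: [0.4693, -0.0128, 0.2374]
eef_rot: [-0.012, 0.965, 0.045, 0.259]
wrist_force: [-0.1, 0.1, -3.3]
opening: 0.68
```

```bash
python3 st.py
```

```text
10.95 op 0.68 F die [-1.8  0.1 -2.8] torque tool [ 0.01 -0.52 -0.  ]
blank bottom in die mm [-0.2 -0.3  1.8]
shift units [ 0.01 -0.    0.04] turn units [ 0.   -0.   -0.01]
```

Emit:
drive_tool(
  commands=[
    [[0,0,0.02,0,0,0,150],[0,0,0.02,0,0,0,150],[0,0,0,0,0,0,150],[0,0,0,0,0,0,150]],
  ],
)

```text
time_s: 11.35
eef_pos: [0.4697, -0.0129, 0.2369]
eef_rot: [-0.012, 0.965, 0.045, 0.259]
wrist_force: [-27.8, -4.9, 27.9]
opening: 0.675
```

```bash
python3 st.py
```

```text
11.35 op 0.675 F die [-10.4  -2.3  38.3] torque tool [ 0.4  -2.06  0.12]
blank bottom in die mm [-0.1 -0.2  1.2]
shift units [ 0.   -0.    0.02] turn units [ 0.   -0.01 -0.  ]
```

Emit:
drive_tool(
  commands=[
    [[0,0,-0.01,0,0,0,150],[0,0,0,0,0,0,130],[0,0,0,0,0,0,100],[0,0,0,0,0,0,60],[0,0,0,0,0,0,0],[0,0,0,0,0,0,0],[0,0,-0.2,0,0,0,0],[0,0,-0.4,0,0,0,0],[0,0,-0.5,0,0,0,0],[0,0,-0.5,0,0,0,0]],
  ],
)

```text
time_s: 12.35
eef_pos: [0.4298, -0.0165, 0.3059]
eef_rot: [-0.012, 0.965, 0.045, 0.259]
wrist_force: [0.4, 0.2, 0.5]
opening: 1.001
```

Emit:
drive_tool(
  commands=[
    [[0,0,-0.5,0,0,0,0],[-0.6,0,-0.5,0,0,0,0],[-0.6,0,-0.5,0,0,0,0],[-0.6,0,-0.2,0,0,0,0],[-0.6,0,0,0,0,0,0]],
  ],
)

```text
time_s: 12.85
eef_pos: [0.2838, -0.0301, 0.3196]
eef_rot: [-0.011, 0.964, 0.046, 0.26]
wrist_force: [-0.9, 0.1, 0.3]
opening: 0.999
```

```bash
python3 st.py; python3 - <<'E'
from fit import *
s=snap('side','s3'); t=snap('top','t3'); ims=[]
for cc,(u,v),f in((s,(210,155),4),(t,(195,155),4)):
    ims.append(cv2.resize(cc['pixels'][v:v+100,u:u+100],None,fx=f,fy=f,interpolation=cv2.INTER_CUBIC))
    h,w=cc['depth'].shape; uu,vv=np.meshgrid(np.arange(w),np.arange(h)); K=cc['intrinsics'];d=cc['depth']
    P=np.stack([(uu-K[0,2])/K[0,0]*d,(vv-K[1,2])/K[1,1]*d,d],-1); P=(P-cc['t'])@cc['R']
    L=1000*((P-[D[0],D[1],.075])@die_R(D[2]))
    ok=d>0
    top=ok&(abs(L[...,0])<24)&(abs(L[...,1])<24)&(L[...,2]<40)&(L[...,2]>5)
    face=ok&(abs(L[...,2]-10)<8)&((abs(abs(L[...,1])-60)<15))&(L[...,0]<30)&(L[...,0]>-55)
    A=np.c_[L[face][:,:2],np.ones(face.sum())]; co=np.linalg.lstsq(A,L[face][:,2],rcond=None)[0]
    B=np.c_[L[top][:,:2],np.ones(top.sum())]; r=L[top][:,2]-B@co; print('height above face',np.median(r),np.percentile(r,[10,90]),top.sum(), 'tilt',np.linalg.lstsq(B,r,rcond=None)[0])
cv2.imwrite('pics/m4.png',np.hstack(ims)[:,:,::-1])
E
```

```text
12.85 op 0.999 F die [-0.6  0.2  0.7] torque tool [-0.01 -0.23 -0.03]
blank bottom in die mm [-119.9   -0.3  166.2]
shift units [ 2.4  -0.    3.33] turn units [ 0.02 -0.02  0.01]
height above face 13.945237048056253 [11.3799572 17.1212464] 190 tilt [-7.32150558e-03 -1.58665263e-02  1.40808676e+01]
height above face 14.193664607866296 [11.96985347 16.70735202] 241 tilt [-3.50102958e-03 -1.57370615e-03  1.42576015e+01]
```

View pics/m4.png

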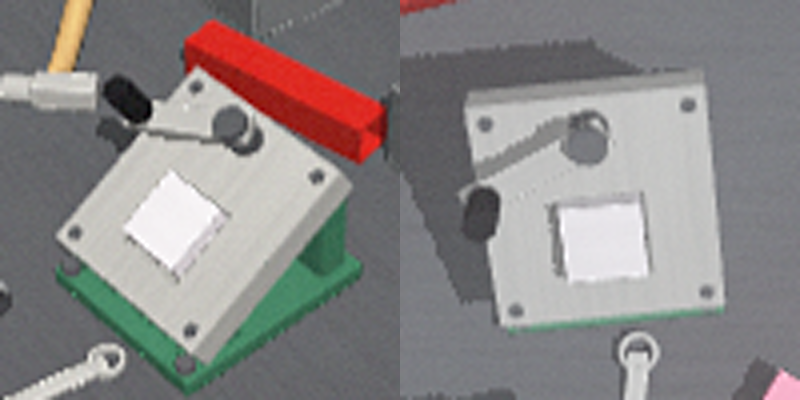

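The picture shows the blank sitting square in the cavity, with its top 14.0 mm (side) and 14.2 mm (top) above the face, as expected when fully home. The knob is at (128,100) in the left part and (482,213) in the right part.

```bash
python3 - <<'E'
from fit import *
from scipy.optimize import minimize_scalar
s=load('s3'); t=load('t3')
def kn(a,z): return [88-85*np.cos(a),85*np.sin(a),z]
for nm,cc,Dc,uv in(('side',s,[.5586,-.0075,.0955],np.array([128,100])/4+[210,155]),('top',t,[.5637,-.004,.0931],np.array([82,213])/4+[195,155])):
    f=lambda a:np.linalg.norm(proj(cc,die(Dc,kn(a,60)))-uv)
    r=minimize_scalar(f,bounds=(.9,1.8),method='bounded'); print(nm,r.x,r.fun)
    # black-pixel knob centroid
    g=cc['pixels'].astype(int).max(-1)<50; v0,u0=int(uv[1]),int(uv[0]); m=g[v0-9:v0+10,u0-9:u0+10]; yy,xx=np.nonzero(m); c2=np.array([xx.mean()+u0-9,yy.mean()+v0-9])
    r=minimize_scalar(lambda a:np.linalg.norm(proj(cc,die(Dc,kn(a,60)))-c2),bounds=(.9,1.8),method='bounded'); print(' blob',c2,uv,r.x,r.fun,len(xx))
E
```

```text
side 1.1349226927320237 0.11952158178452287
 blob [241.48780488 179.59756098] [242. 180.] 1.142781725115729 0.737428996778672 82
top 1.1119175513203976 0.43186985808155004
 blob [nan nan] [215.5  208.25] 1.2437694101250947 nan 0<stdin>:9: RuntimeWarning: Mean of empty slice.
  ret = ret.dtype.type(ret / rcount)
```

```bash
cat > k.py <<'E'
import sys
from fit import *
a=float(sys.argv[1]); h=float(sys.argv[2])
p,R=tcpR(); Rd=die_R(D[2]); Rt=die_tcp(D,[0,0,0],0)[1]@Ro.from_euler('z',a).as_matrix()
pt=die_tcp(D,[88-85*np.cos(a),85*np.sin(a),67.5+h],ctrl.pinch_z)[0]
o=ctrl.get_obs(); print('q',np.round(o['q'],2),o['time_s'],'op',o['opening'],'F tool',np.round(R.T@o['wrist_force'],1)); rel(pt,Rt); print('target',pt)
g=Rd.T@(p+R[:,2]*ctrl.pinch_z-[D[0],D[1],.075])*1000; print('grasp pt die',np.round(g,1),'angle',np.arctan2(g[1],88-g[0]),'radius',np.hypot(g[1],88-g[0]))
E
python3 k.py 1.125 40; python3 k.py 0 40|tail -2
```

```text
q [-0.76 -0.8   2.55  0.44  1.07  0.57] 12.95 op 0.9955252197603155 F tool [ 1.1  0.1 -0.2]
shift units [ 3.48 -1.54  1.76] turn units [ 0.02 -0.02  8.03]
target [0.46952024 0.06437624 0.32774686]
grasp pt die [-122.9   -0.   195.8] angle -8.613804868836902e-05 radius 210.8777174664717
target [ 0.43507143 -0.01592537  0.30357186]
grasp pt die [-122.9   -0.   195.8] angle -8.613804868836902e-05 radius 210.8777174664717
```

Emit:
drive_tool(
  commands=[
    [[0.3,-0.13,0.1,0,0,0,0],[0.6,-0.26,0.25,0,0,0.6,0],[0,0,0,0,0,0.9,0],[0,0,0,0,0,0.9,0],[0,0,0,0,0,0.9,0],[0,0,0,0,0,0.9,0],[0,0,0,0,0,0.9,0],[0,0,0,0,0,0.9,0],[0,0,0,0,0,0.9,0],[0,0,0,0,0,0.9,0]],
  ],
)

```text
time_s: 13.95
eef_pos: [0.331, -0.0062, 0.3267]
eef_rot: [-0.145, 0.847, -0.463, 0.215]
wrist_force: [-0.2, 0.1, 0.3]
opening: 0.995
```

```bash
python3 k.py 1.125 40
```

```text
q [-0.52 -0.58  2.43  0.39  0.88  1.86] 13.95 op 0.995343322738047 F tool [-0.1 -0.  -0.4]
shift units [ 0.13 -2.76  1.43] turn units [-0.01 -0.01  0.21]
target [0.46952024 0.06437624 0.32774686]
grasp pt die [-74.1  19.4 178.9] angle 0.11933597611072819 radius 163.27752062187253
```

Emit:
drive_tool(
  commands=[
    [[0.03,-0.5,0.25,0,0,0.21,0],[0.02,-0.5,0.25,0,0,0,0],[0.02,-0.5,0.25,0,0,0,0],[0.02,-0.5,0.25,0,0,0,0],[0.02,-0.5,0.25,0,0,0,0],[0.02,-0.26,0.18,0,0,0,0],[0,0,0,0,0,0,0],[0,0,0,0,0,0,0]],
  ],
)

```text
time_s: 14.75
eef_pos: [0.47, 0.0627, 0.3271]
eef_rot: [-0.148, 0.842, -0.473, 0.212]
wrist_force: [-0.7, 0.7, 0.0]
opening: 1.003
```

```bash
python3 k.py 1.125 0;python3 - <<'E'
from fit import *
s=snap('side','s5'); t=snap('top','t5'); ims=[]
for cc,(u,v),f in((s,(200,135),4),(t,(180,150),4)):
    ims.append(cv2.resize(cc['pixels'][v:v+100,u:u+100],None,fx=f,fy=f,interpolation=cv2.INTER_CUBIC))
cv2.imwrite('pics/m5.png',np.hstack(ims)[:,:,::-1])
E
```

```text
q [-0.16 -0.1   2.11  0.21  0.63  2.3 ] 14.75 op 1.0032298414779222 F tool [-0.9  0.1 -0.3]
shift units [-0.03 -0.01  0.78] turn units [0.   0.01 0.04]
target [0.48943101 0.06626343 0.29310584]
grasp pt die [ 51.2  75.1 106.7] angle 1.1157161747767534 radius 83.63321939801286
```

View pics/m5.png

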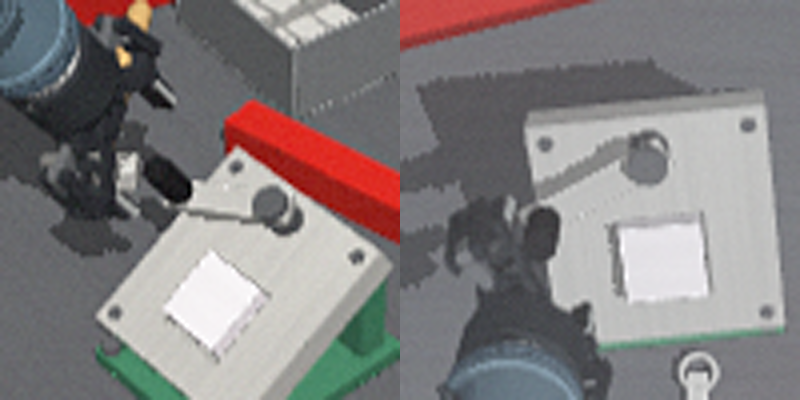

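The picture shows the jaws straddling the knob's axis line (knob at (168,180) left, (542,230) right). Next I'll descend and grip.

Emit:
drive_tool(
  commands=[
    [[-0.03,-0.01,0.2,0,0,0,0],[0,0,0.3,0,0,0,0],[0,0,0.2,0,0,0,0],[0,0,0.08,0,0,0,60],[0,0,0,0,0,0,110],[0,0,0,0,0,0,150],[0,0,0,0,0,0,200],[0,0,0,0,0,0,230],[0,0,0,0,0,0,230],[0,0,0,0,0,0,230]],
  ],
)

```text
time_s: 15.85
eef_pos: [0.4889, 0.0655, 0.2945]
eef_rot: [-0.148, 0.842, -0.474, 0.213]
wrist_force: [-6.4, -1.1, 6.6]
opening: 0.263
```

```bash
python3 k.py 1.125 0
```

```text
q [-0.14  0.    2.09  0.23  0.55  2.29] 15.85 op 0.26321639492738697 F tool [-0.5  2.3 -8.9]
shift units [-0.01 -0.    0.03] turn units [-0.01 -0.01  0.04]
target [0.48943101 0.06626343 0.29310584]
grasp pt die [51.7 75.9 69. ] angle 1.124865831597706 radius 84.11785288509589
```

Emit:
drive_tool(
  commands=[
    [[0.004,0.119,0,0,0,-0.5,230],[0.004,0.119,0,0,0,-0.5,230],[0.004,0.119,0,0,0,-0.5,230],[0.004,0.119,0,0,0,-0.5,230],[0.004,0.119,0,0,0,-0.5,230],[0,0,0,0,0,0,230]],
  ],
)

```text
time_s: 16.45
eef_pos: [0.4695, 0.0465, 0.2822]
eef_rot: [-0.108, 0.912, -0.319, 0.236]
wrist_force: [-4.5, 4.2, 5.8]
opening: 0.259
```

```bash
python3 k.py 0.776 0
```

```text
q [-0.2  -0.03  2.15  0.29  0.53  1.83] 16.45 op 0.25864484953407996 F tool [-3.6 -2.9 -7.1]
shift units [-0.01 -0.01  0.03] turn units [-0.01 -0.    0.06]
target [0.47034395 0.04722124 0.2810977 ]
grasp pt die [27.3 58.9 68.9] angle 0.7701507258468931 radius 84.61002724732103
```

Emit:
drive_tool(
  commands=[
    [[0.004,0.119,0,0,0,-0.5,230],[0.004,0.119,0,0,0,-0.5,230],[0.004,0.119,0,0,0,-0.5,230],[0.004,0.119,0,0,0,-0.5,230],[0.004,0.119,0,0,0,-0.5,230],[0.004,0.119,0,0,0,-0.5,230],[0.004,0.119,0,0,0,-0.5,230],[0.004,0.119,0,0,0,-0.5,230],[0.004,0.119,0,0,0,-0.5,230],[0,0,0,0,0,0,230]],
  ],
)

```text
time_s: 17.45
eef_pos: [0.454, -0.0021, 0.2705]
eef_rot: [-0.031, 0.966, -0.021, 0.257]
wrist_force: [-2.8, 8.0, 4.0]
opening: 0.265
```

```bash
python3 k.py 0 0
```

```text
q [-0.34 -0.04  2.2   0.42  0.54  0.97] 17.45 op 0.2650700434968762 F tool [-0.9 -8.2 -4.5]
shift units [0.01 0.24 0.03] turn units [-0.01 -0.   -0.99]
target [ 0.45498219 -0.01403818  0.26893084]
grasp pt die [ 4.  12.2 68.8] angle 0.14384963630774386 radius 84.89650420993493
```

Emit:
drive_tool(
  commands=[
    [[0.004,0.119,0,0,0,-0.5,230],[0,0.08,0,0,0,-0.35,230],[0,0.04,0,0,0,-0.15,230],[0,0,0,0,0,0,230],[0,0,0,0,0,0,230]],
  ],
)

```text
time_s: 17.95
eef_pos: [0.4544, -0.0136, 0.27]
eef_rot: [-0.013, 0.965, 0.046, 0.259]
wrist_force: [-0.1, 7.1, 3.6]
opening: 0.267
```

```bash
python3 k.py 0 0
```

```text
q [-0.37 -0.04  2.2   0.44  0.55  0.78] 17.95 op 0.26724576932801736 F tool [ 2.3 -7.1 -2.9]
shift units [-0.    0.01  0.02] turn units [-0.01 -0.   -0.  ]
target [ 0.45498219 -0.01403818  0.26893084]
grasp pt die [ 3.2  0.8 68.7] angle 0.009349966726665972 radius 84.84207227640896
```

Force is still just friction level, so I'll press gently on until the stop shows.

Emit:
drive_tool(
  commands=[
    [[0,0.02,0,0,0,0,230],[0,0.02,0,0,0,0,230],[0,0,0,0,0,0,230],[0,0,0,0,0,0,230]],
  ],
)

```text
time_s: 18.35
eef_pos: [0.4543, -0.0149, 0.2698]
eef_rot: [-0.014, 0.965, 0.045, 0.258]
wrist_force: [-2.3, 11.8, 6.0]
opening: 0.264
```

```bash
python3 k.py 0 0
```

```text
q [-0.37 -0.04  2.2   0.45  0.56  0.78] 18.35 op 0.264444251335295 F tool [  1.9 -12.   -5.7]
shift units [ 0.   -0.02  0.02] turn units [-0.03  0.   -0.02]
target [ 0.45498219 -0.01403818  0.26893084]
grasp pt die [ 2.7 -0.2 68.7] angle -0.0027765041018962214 radius 85.27956454178157
```

Emit:
drive_tool(
  commands=[
    [[0,0.02,0,0,0,0,230],[0,0.02,0,0,0,0,230],[0,0,0,0,0,0,230],[0,0,0,0,0,0,230]],
  ],
)

```text
time_s: 18.75
eef_pos: [0.4543, -0.0157, 0.2698]
eef_rot: [-0.016, 0.965, 0.045, 0.258]
wrist_force: [-0.5, 21.9, 7.0]
opening: 0.26
```

```bash
python3 k.py 0 0
```

```text
q [-0.37 -0.04  2.2   0.45  0.56  0.77] 18.75 op 0.26032714050995953 F tool [  4.8 -21.9  -5.1]
shift units [ 0.   -0.03  0.02] turn units [-0.05  0.01 -0.02]
target [ 0.45498219 -0.01403818  0.26893084]
grasp pt die [ 2.6 -0.5 68.7] angle -0.0053477803556233145 radius 85.36051220019588
```

Emit:
drive_tool(
  commands=[
    [[0,0,0,0,0,0,180],[0,0,0,0,0,0,120],[0,0,0,0,0,0,60],[0,0,0,0,0,0,0],[0,0,0,0,0,0,0],[0,0,-0.3,0,0,0,0],[0,0,-0.5,0,0,0,0],[0,0,-0.7,0,0,0,0],[-0.5,0,-0.6,0,0,0,0],[-0.7,0,-0.4,0,0,0,0]],
  ],
)

```text
time_s: 19.75
eef_pos: [0.3408, -0.0296, 0.3503]
eef_rot: [-0.011, 0.964, 0.045, 0.261]
wrist_force: [-1.3, -1.1, 1.4]
opening: 0.995
```

Emit:
drive_tool(
  commands=[
    [[-0.7,0,-0.2,0,0,0,0],[-0.7,0,0,0,0,0,0],[0,0,0,0,0,0,0]],
  ],
)

```text
time_s: 20.05
eef_pos: [0.273, -0.0353, 0.3191]
eef_rot: [-0.011, 0.965, 0.042, 0.259]
wrist_force: [-0.3, -0.2, -0.1]
opening: 1.003
```

```bash
python3 - <<'E'
from fit import *
s=snap('side','s6'); t=snap('top','t6'); ims=[]
for cc,Dc,(u,v),f in((s,[.5586,-.0075,.0955],(210,155),4),(t,[.5637,-.004,.0931],(195,155),4)):
    im=cv2.resize(cc['pixels'][v:v+100,u:u+100],None,fx=f,fy=f,interpolation=cv2.INTER_CUBIC)
    for l in([88,0,37.5],[-12,0,37.5],[3,0,82.5]):
        q=(proj(cc,die(Dc,l))-[u,v]+.5)*f-.5; cv2.circle(im,tuple(np.round(q).astype(int).tolist()),2,(255,0,0),-1)
    ims.append(im)
cv2.imwrite('pics/m6.png',np.hstack(ims)[:,:,::-1])
o=ctrl.get_obs(); print(o['time_s'],o['wrist_force'],o['eef_pos'])
t0=load('top0'); d=np.abs(t['pixels'].astype(int)-t0['pixels']).max(-1)>40
n,_,st,_=cv2.connectedComponentsWithStats(d.astype(np.uint8)); print([r.tolist() for r in st[1:] if r[4]>15])
E
```

```text
20.15 [1.16235975 0.57988991 0.53540141] [ 0.27546177 -0.03588379  0.32211515]
[[214, 189, 16, 26, 132], [231, 190, 9, 15, 69], [237, 204, 20, 25, 237], [226, 206, 12, 18, 96], [322, 240, 27, 28, 399], [145, 255, 11, 12, 33], [222, 286, 59, 51, 1209], [177, 336, 9, 8, 17], [246, 336, 9, 9, 49], [0, 343, 4, 7, 16], [195, 344, 6, 7, 18], [156, 352, 42, 68, 891], [232, 353, 13, 6, 40], [92, 354, 68, 66, 1397], [251, 355, 19, 11, 52], [0, 359, 18, 19, 97], [29, 359, 10, 6, 17], [241, 361, 10, 2, 16], [256, 361, 22, 25, 122], [126, 364, 10, 8, 21], [203, 368, 73, 52, 1733], [218, 370, 7, 9, 47], [231, 371, 14, 17, 30], [16, 372, 19, 11, 64], [56, 373, 5, 10, 17], [84, 379, 38, 25, 102], [273, 380, 9, 28, 54], [62, 390, 10, 8, 21], [69, 396, 14, 10, 37], [85, 396, 10, 9, 22], [77, 402, 24, 9, 52], [277, 402, 8, 14, 27], [57, 405, 8, 12, 23], [80, 409, 13, 11, 43], [65, 415, 12, 5, 20]]
```

View pics/m6.png

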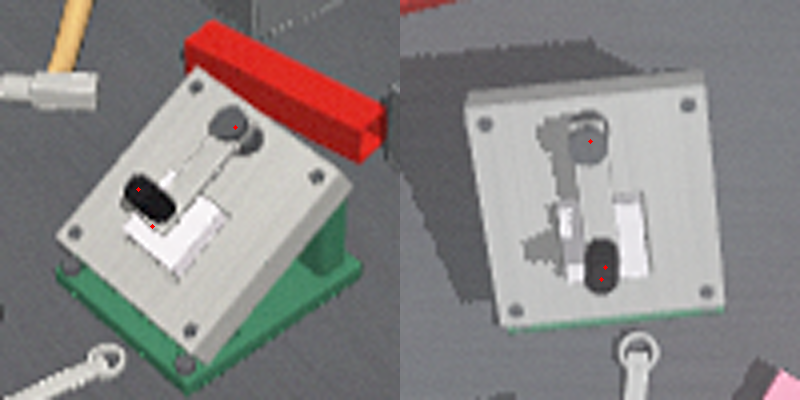

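```bash
python3 - <<'E'
from fit import *
from scipy.optimize import minimize_scalar
s=load('s6'); t=load('t6')
for nm,cc,Dc,uv in(('side',s,[.5586,-.0075,.0955],np.array([150,198])/4+[210,155]),('top',t,[.5637,-.004,.0931],np.array([201,266])/4+[195,155])):
    r=minimize_scalar(lambda a:np.linalg.norm(proj(cc,die(Dc,[88-85*np.cos(a),85*np.sin(a),60]))-uv),bounds=(-.3,.5),method='bounded'); print(nm,r.x,r.fun)
def rect(cc,u,v):
    g=cc['pixels'].astype(int).min(-1)>150; m=np.zeros(g.shape,np.uint8); m[v-18:v+18,u-20:u+20]=g[v-18:v+18,u-20:u+20]; yy,xx=np.nonzero(m); return xx.mean(),yy.mean(),len(xx)
for u,v in((160,253),(344,208)): print(rect(load('top0'),u,v),rect(t,u,v))
E
```

```text
side 0.006613768495192197 0.1587840443686567
top -0.0015445018643949072 0.9540892569008879
(np.float64(159.79954954954954), np.float64(252.79504504504504), 444) (np.float64(159.96810933940773), np.float64(252.5899772209567), 439)
(np.float64(344.3926247288503), np.float64(207.1236442516269), 461) (np.float64(344.40172786177106), np.float64(207.12095032397409), 463)
```

The keeper reads closed to within 0.01 rad in both cameras, and the other blanks haven't moved. Handing in.

```bash
python3 -c "
from bench import ctrl
print(ctrl.get_obs()['time_s'],ctrl.hand_in())"
```

```text
the job is handed in; nothing more can be done
20.15 None
```

The square blank is seated in the tilted die's cavity with the keeper closed over it, and I handed the job in at 20.2 s. I centred the blank with two crossed grips, lowered it in until it touched the floor, then gripped the knob and swung the keeper round to its stop.

**Last checks**
- **Seating:** before I closed the keeper, the blank's top stood 14.0 mm (side camera) and 14.2 mm (top camera) above the die face. It should be 14 mm when fully home.
- **Keeper:** it met its stop at about 22 N. The arm's pose put the angle at −0.005 rad, and the cameras read 0.007 (side) and −0.002 (top).
- **Other items:** the round and oblong blanks are where they started. I did not measure the tools and stock individually; the gripper touched only the square blank and the keeper knob. The gripper is open and clear of everything.

**Disagreements**
- **Cameras:** the two cameras differed by about 4–6 mm in absolute position. I corrected for this using the gripped blank.
- **Floor contact:** it registered about 1.2 mm above the computed floor height, peaking at about 38 N along the die's normal. That is under the 40 N limit, but firmer than I intended.

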